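Load the tea tray and slide it into its carved stand

ROBOT

A 6-joint arm with a two-finger parallel gripper is mounted at the origin on the work surface. World frame = base frame: x ahead of the robot, y to its left, z up, the work surface at z = 0. Lengths are in m, angles in rad, forces in N, time in s.
With the tool pointing down it reaches from about 0.325 to 0.9 m from the base axis. Payload 6.1 kg.
Tool frame: the origin (TCP) lies on the mounting face of the last link; the fingertips stand ahead of it and the grasp point (between the pads) lies 164 mm ahead of it (robot.tips_ahead is the z of the fingertips in the tool frame, in m); z points along the fingers, x is the direction in which the jaws open and shut, and the axes are right-handed (so a half turn about z gives the same grasp; the last joint's range is limited). The gripper opens to 87 mm and grips with 3 to 60 N. Pads are 19 mm wide; open, the fingers measure 117 mm over their backs; the gripper's body (75 mm by 190 mm) begins 51 mm behind the grasp point.
Start: joints at [1.123, 0.22, 1.526, -0, 1.395, -0.126], TCP at [0.198, 0.593, 0.405] pointing down, gripper open.
Joint ranges: [-2.98, 2.98], [-0.91, 2.08], [0.09, 2.57], [-1.24, 4.39], [0.2, 2.65], [-2.68, 2.68]. Speed limits (rad/s): [2.57, 2.57, 3.01, 3.14, 3.14, 3.14].

INTERFACE

Orientations are given as a rotation vector (axis times angle).
In Python, from station import status, eyes, hand_in, robot gives the robot as it stands. The module is installed in compiled form; this text tells all that it offers.
- The arm moves only by the shell command python3 -m crank 'ROWS' [FORCE]. ROWS is JSON, a list of rows, each an object of numbers: "gripper": the opening, from -1 (shut) to 1 (fully open); "x", "y", "z": the shift along the tool's x, y, z in m; "ax", "ay", "az": the turn, a rotation vector about the tool's x, y, z in degrees. In form: [{"gripper": .., "x": .., "y": .., "z": .., "ax": .., "ay": .., "az": ..}, ...]. A call has exactly 5 rows; each row shifts and turns the commanded pose from where the row before left it, along the tool's axes as they then stand; what a row does not reach is not made up. A row lasts 1/10 s, in which the tool goes at most 50 mm and 8.59 degrees, less where a joint would pass 70% of its speed; a pose out of reach is approached as far as the arm can. A call is refused whole if a number of a shift passes 0.05 or a number of a turn 8.59, either way. A call with a gripper value outside its range is refused whole. The fingers move at their own pace and stop on an object; FORCE is the grip in N (left out, the last holds). Time passes only in rows, so rows that do not move let the fingers close, or fill a call up. It gives the time, the measured TCP pose, the force and the opening at its end, in the units of the state.
- status.read_state(): the state, without advancing time (a new reading comes with each control period).
- eyes.get_image(name): name is "scene" or "top" or "wrist"; returns a dict with "image" (420x560x3 uint8, red, green, blue), "depth" (420x560 float32, m along the optical axis (not along the pixel's ray), 0 where there is no reading), "mtx" (3x3 intrinsics, pixels), "R" (3x3) and "t" (3): a world point X has camera coordinates R X + t; the wrist camera has in their place "T_tool_cam" (4x4, takes a point from camera to tool coordinates, whose origin is the TCP and whose axes are the tool frame's). Camera axes: x right, y down, z forward; pixel columns grow to the right and rows downward; lengths in m; the calibration is good to about 2 mm. A picture is of the moment at which its call begins: read the wrist's pose just before it.
- hand_in(): hands the job in, once; it reports no verdict.
The state is a dict: "time": time; "joint_positions": joint angles; "joint_vel": joint speeds; "joint_efforts": joint torques, N m; "tcp_pos": TCP position; "tcp_rot": TCP orientation; "wrist_force": force on the tool from outside, world axes, zero at the start; "moment": the same for the moment, N m; "grip_width": finger opening in m.
Only numpy, scipy, OpenCV 4.12 (cv2) and the standard library are available. Lean on these libraries where they do the work, as an engineer would, in place of code of your own. Each camera call takes 0.05 s, during which the arm holds its last target. There are 200 camera calls.

TASK

Pick up the blue painted-glass coaster by its brass edges only, without touching its glass face, and set it on the green pad of the tea tray. Then lift the loaded tray by its brass handle and slide it through the open front of the carved stand, under the lips of the grooves, until it is fully home against the back stop, and let go. The brass bird on the tray must stay standing; leave the red coaster, the other bird and the cup alone.

Things in the scene. Friction and masses are not known exactly. Their poses are not given: they have to be found in the camera images.
- tray: Loose pale-wood tea tray, 0.4 kg, 200 (x) x 150 (y) mm. Origin: centre of underside. Base 8 mm thick; 10 mm high rim on top, side rims' outer faces at y = +-60 mm, leaving a bare flange 15 mm wide, 8 mm thick along each long side. Green pad 36 x 36 mm at x = -58 mm, top at z = 20 mm; brass bird near x = +58 mm; brass handle over the middle. May go in either end first.
- tray_handle (a point): Middle of the tray's brass handle bar, 67 mm above the tray's underside; axes of the tray. The bar is 12 mm thick in x (grip it across x), 76 mm long in y, z 56 to 78 mm above the underside, on two posts at y = +-34 mm.
- tray_pad (a point): Centre of the top of the green pad on the tray, 20 mm above the tray's underside.
- blue_coaster: Square coaster of BLUE painted glass with brass edge, 50 x 50 x 6 mm, 60 g, flat on one of two equal wooden blocks (top 36 x 36 mm, 30 mm above the table; round foot 48 mm across, 8 mm high), overhanging the block by about 7 mm all round. Origin: centre of its underside; x, y along its edges. Grip across two opposite edges.
- blue_coaster_pane: The glass pane (44 x 44 mm) in the blue coaster's brass edge, flush with it; it is part of the coaster. Its face must not be touched by the fingers. Origin as the coaster's.
- tray_stand: Fixed dark-wood carved stand, open above and at its front (-x). Origin: centre of underside. Side walls 62 mm tall, inner faces y = +-78 mm, x -100 to 100 mm. Ledges on them: top at z 40 mm, y +-62 to 78. Lips above, x -80 to 100 mm, z 54 to 62, inner edges y +-64: a groove 14 mm high. Flared guides widen the mouth out to x = -129. Back stop 75 mm tall, face at x = +100.
- stand_home (a point): Where the centre of the tray's underside is when it is fully home: on the stand's axis, 40 mm above the stand's underside. Axes of the stand: +x is the push-in direction.
- stand_mouth (a point): Middle of the stand's open front, at ledge height (x = -100 mm, height 40 mm in the stand's frame).
- tray_bird: Small brass bird standing loose on the tray, round foot 34 mm across, 41 mm tall, about 0.12 kg. Origin: centre of its foot. Part of the load.
- red_coaster: Same as the blue coaster but RED, on the other block. Bystander. Origin: centre of its underside.
- table_bird: Brass bird, same shape, standing on the table. Bystander. Origin: centre of its foot.
- cup: Pale wooden cup, 64 mm across, 65 mm tall, on the table. Bystander. Origin: centre of its underside.

How it is judged:
By the outcome, as a careful person would: the job done as asked, in the order asked, and still so for the second after the job is handed in, with the robot touching nothing.
It also fails if it takes over 61 s, if anything falls off the work surface, if the arm or the gripper's body presses on something with over 40 N, if the wrist force passes 120 N, or if a joint passes its speed limit or range.

## Working session

There is one attempt and no reset: what is moved stays moved. The work goes in short steps, Python scripts to look and compute and a shell command to move; the robot and the scene stay as the last step left them, time stands still between calls to the robot, and variables do not carry over. Pictures are saved under pics/ and viewed, about 8 in all and at most 12, crops included, and the job is handed in when it is done.

```bash
mkdir -p pics; ls; cat > h.py <<'E'
import numpy as np, cv2
from scipy.spatial.transform import Rotation as Ro
from station import status, eyes, robot
def grab(name, fn=None):
    s=status.read_state(); d=eyes.get_image(name)
    if name=="wrist":
        T=np.eye(4); T[:3,:3]=Ro.from_rotvec(s["tcp_rot"]).as_matrix(); T[:3,3]=s["tcp_pos"]
        W=T@np.array(d["T_tool_cam"]); d["R"]=W[:3,:3].T; d["t"]=-W[:3,:3].T@W[:3,3]
    if fn: cv2.imwrite("pics/"+fn, d["image"][:,:,::-1])
    return d
def ray(d,uv,z):
    "pixel(s) -> world points on plane height z"
    uv=np.atleast_2d(np.asarray(uv,float)); K=np.array(d["mtx"]);R=np.array(d["R"]);t=np.array(d["t"])
    r=(np.linalg.inv(K)@np.c_[uv,np.ones(len(uv))].T).T@R
    c=-R.T@t
    return c+r*((z-c[2])/r[:,2])[:,None]
def cloud(d):
    K=np.array(d["mtx"]);h,w=d["depth"].shape
    v,u=np.mgrid[:h,:w]; Z=d["depth"]
    P=np.stack([(u-K[0,2])/K[0,0]*Z,(v-K[1,2])/K[1,1]*Z,Z],-1)
    return (P-np.array(d["t"]))@np.array(d["R"])
def proj(d,X):
    c=np.atleast_2d(X)@np.array(d["R"]).T+d["t"]; p=c@np.array(d["mtx"]).T
    return p[:,:2]/p[:,2:]
def st():
    s=status.read_state(); M=Ro.from_rotvec(s["tcp_rot"]).as_matrix()
    print("t",round(s["time"],2),"tcp",np.round(s["tcp_pos"],4),"F",np.round(s["wrist_force"],1),"w",round(s["grip_width"],4)); print(np.round(M,3).tolist(), np.round(s["joint_positions"],2)); return s,M
def delta(goal, yaw):
    "tool shift (m) and tool az (deg) to put TCP at goal; tool x axis at world yaw (deg, mod 180)"
    s,M=st(); print("shift tool", np.round(M.T@(np.array(goal)-s["tcp_pos"]),4))
    y0=np.degrees(np.arctan2(M[1,0],M[0,0])); dy=(yaw-y0+90)%180-90
    print("yaw now",round(y0,2),"az",round(-dy,2),"tilt rotvec(tool) deg",np.round(np.degrees(np.cross([0,0,1],M.T@[0,0,-1])),2))
E
python3 - <<'E'
from h import *
st(); print(robot.tips_ahead)
a=grab("top","top1.png"); b=grab("scene","scene1.png")
for d in(a,b): print(np.round(-np.array(d["R"]).T@d["t"],3), (d["depth"]>0).mean())
cv2.imwrite("pics/both1.png",np.vstack([a["image"],b["image"]])[:,:,::-1])
E
```

```text
pics
t 0.0 tcp [0.1976 0.5927 0.4036] F [ 0.2 -0.2 -0.5] w 0.0866
[[0.316, 0.949, -0.001], [0.949, -0.316, -0.002], [-0.002, -0.0, -1.0]] [ 1.12  0.22  1.53 -0.    1.39 -0.13]
0.1822
[ 0.415 -0.033  0.94 ] 0.9961649659863946
[ 1.241 -0.054  0.871] 0.9960289115646258
```

View pics/top1.png

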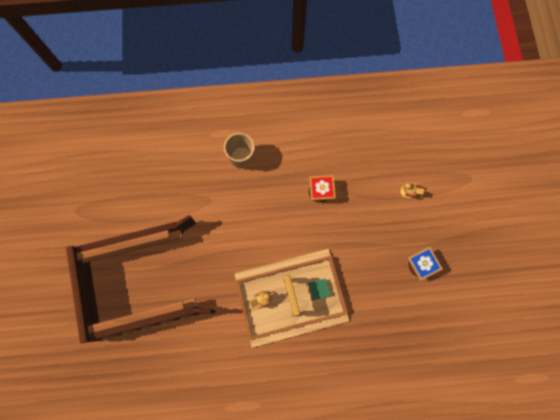

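View pics/scene1.png

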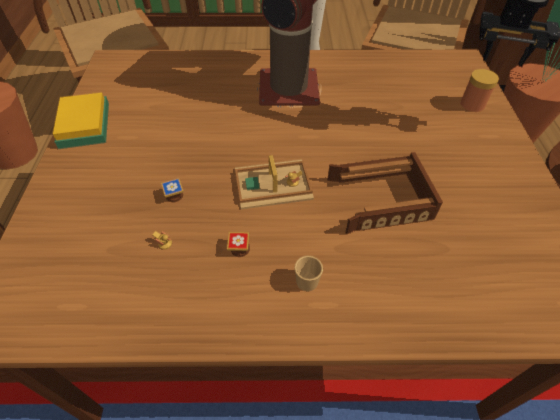

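The top view shows the blue coaster at (425,263), red at (322,188), and the tray around (291,297) with its green pad at (320,289). The stand is at left, opening right toward the tray; the cup is at (239,148) and the table bird at (412,191). Next I measure them.

```bash
python3 - <<'E'
from h import *
d=grab("top"); im=d["image"]; hsv=cv2.cvtColor(im,cv2.COLOR_RGB2HSV); P=cloud(d)
def comp(m,box):
    k=np.zeros(m.shape,np.uint8); u0,v0,u1,v1=box; k[v0:v1,u0:u1]=m[v0:v1,u0:u1]; return k
def rect(k,z,name):
    v,u=np.nonzero(k); p=ray(d,np.c_[u,v],z)[:,:2].astype(np.float32)
    r=cv2.minAreaRect(p); print(name,len(p),"c",np.round(r[0],4),"size",np.round(r[1],4),"ang",round(r[2],2))
Z=P[...,2]
print("table z",np.median(Z[300:400,400:550]))
# coasters by height
rect(comp((Z>0.026)&(Z<0.05),(395,235,460,300)),0.036,"blue by height")
rect(comp((Z>0.026)&(Z<0.05),(300,160,350,210)),0.036,"red")
rect(comp((hsv[...,0]>105)&(hsv[...,0]<130)&(hsv[...,1]>120)&(hsv[...,2]>60),(395,235,460,300)),0.036,"blue pane")
rect(comp((hsv[...,0]>65)&(hsv[...,0]<95)&(hsv[...,1]>100),(300,265,340,310)),0.020,"pad")
rect(comp((Z>0.004)&(Z<0.05),(225,240,360,350)),0.013,"tray footprint")
rect(comp((Z>0.012)&(Z<0.026),(225,240,360,350)),0.018,"tray rim")
k=comp((Z>0.065)&(Z<0.09),(225,240,360,350)); rect(k,0.078,"handle")
k=comp((Z>0.03)&(Z<0.055),(240,280,280,320)); rect(k,0.041,"bird head")
# stand
k=comp((Z>0.055)&(Z<0.09),(50,205,230,350)); rect(k,0.062,"stand top")
k=comp((Z>0.069)&(Z<0.09),(50,235,110,350)); rect(k,0.075,"back stop")
v,u=np.nonzero(comp((Z>0.055)&(Z<0.068),(90,205,230,350)));p=ray(d,np.c_[u,v],.062)[:,:2]; np.save("sp.npy",p)
vis=cv2.resize(im[200:350,50:360],None,fx=2.5,fy=2.5,interpolation=cv2.INTER_CUBIC)
cv2.imwrite("pics/z1.png",vis[:,:,::-1])
print(Z[200:350:10,60:230:10].round(3)*1000)
E
```

```text
table z -0.0002862274611483309
blue by height 647 c [ 0.4975 -0.3287] size [0.0493 0.0518] ang 20.67
red 579 c [ 0.6725 -0.1426] size [0.0504 0.0514] ang 88.3
blue pane 229 c [ 0.4985 -0.3302] size [0.0398 0.0411] ang 20.64
pad 240 c [ 0.468  -0.1156] size [0.031  0.0311] ang 8.16
tray footprint 7187 c [ 0.4659 -0.057 ] size [0.261  0.2058] ang 85.88
tray rim 1389 c [ 0.4612 -0.0572] size [0.1371 0.2001] ang 9.22
handle 270 c [ 0.4579 -0.0574] size [0.0753 0.0123] ang 9.39
bird head 222 c [ 0.4579 -0.0011] size [0.0266 0.0502] ang 20.95
stand top 4196 c [0.5163 0.2344] size [0.1961 0.248 ] ang 9.39
back stop 806 c [0.4986 0.3431] size [0.1828 0.0165] ang 9.36
[[ -1.   1.   2.  -2.  -0.   1.   2.   1.  -0.   1.   1.  -0.  -1.  -4.
   -1.   3.   0.]
 [ -2.  -1.   0.   0.  -2.   0.   0.  -1.  -0.  -1.  -1.   3.  -4.   0.
    1.   1.  -3.]
 [ -5.  -1.   1.   0.   0.   1.   1.  -1.  -0.   1.   1.  -2.  59.  47.
   -2.  -1.  -1.]
 [ -1.   0.   2.  -0.  -2.  -1.   1.  -3.  -5.  62.  60.  57.  29.   0.
   -1.  -4.  -2.]
 [ -1.  -4.   2.   2.  -1.  62.  63.  62.  60.  60.  53.  39.   1.   1.

[... 218 characters left out ...]
.   1.   3.   1.   0.   3.  -1.  -2.  -2.  -3.  -2.
   -4.  -1.   0.]
 [  1.  73.  59.  16.  -3.   0.   2.  -2.  -2.   0.  -3.   3.  -2.  -0.
   -1.   1.  -2.]
 [ -3.  -0.  69.  24.   1.   0.  -1.  -2.  -2.   1.  -1.  -1.  -1.   2.
   -1.  -1.   0.]
 [  0.  -2.  72.  28.  -1.   2.   0.  -3.  -3.   1.  -2.  -2.   0.  42.
   -2.  -2.   0.]
 [  1.  -1.  75.  37.  -0.   1.  -0.  -4.  -1.  64.  60.  63.  59.  63.
   62.  61.  -1.]
 [  2.  -2.  75.  41.  -4.  -2.  60.  60.  59.  63.  62.  58.   1.   1.
   -0.   1.   1.]
 [  0.   0.  73.  61.  61.  64.  60.  61.  -0.  -2.  -1.  -1.   1.  -1.
   -2.  -3.   0.]
 [  0.  -4.  76.  61.   7.  -1.  -2.  -0.  -2.   0.   2.  -2.  -2.  -3.
    1.   0.   0.]]
```

View pics/z1.png

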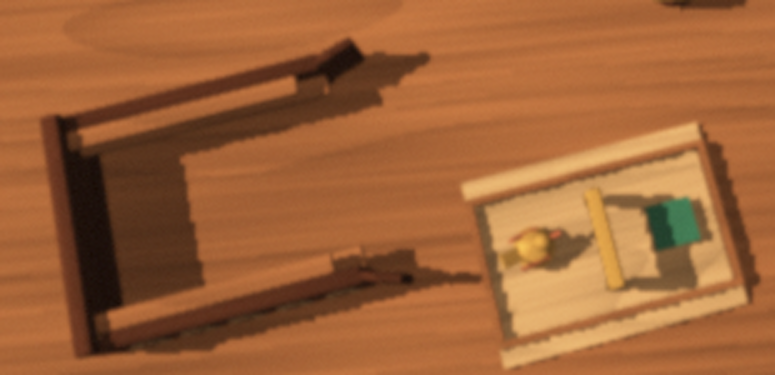

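The stand's axis points along world yaw ≈ 99.4°. The tray sits at nearly the same yaw, about 105 mm off to the side, and the coaster's edges are at 20.6°. I'm moving above the blue coaster.

```bash

python3 -m crank '[{"x":-0.0156,"y":0.0115},{"x":-0.0312,"y":0.023},{"x":-0.0312,"y":0.023},{"x":-0.0312,"y":0.023},{"x":-0.0312,"y":0.023}]' 15
python3 -m crank '[{"x":-0.0312,"y":0.023},{"x":-0.0312,"y":0.023},{"x":-0.0312,"y":0.023},{"x":-0.0312,"y":0.023},{"x":-0.0312,"y":0.023}]' >/dev/null
python3 -m crank '[{"x":-0.0312,"y":0.023},{"x":-0.0312,"y":0.023},{"x":-0.0312,"y":0.023},{"x":-0.0312,"y":0.023},{"x":-0.0312,"y":0.023}]' >/dev/null
python3 -m crank '[{"x":-0.0312,"y":0.023},{"x":-0.0312,"y":0.023},{"x":-0.0312,"y":0.023},{"x":-0.0312,"y":0.023},{"x":-0.0312,"y":0.023}]' >/dev/null
python3 -m crank '[{"x":-0.0312,"y":0.023},{"x":-0.0312,"y":0.023},{"x":-0.0312,"y":0.023},{"x":-0.0312,"y":0.023},{"x":-0.0312,"y":0.023}]' >/dev/null
python3 -m crank '[{"az":8.5},{"az":8.5},{"az":8.5},{"az":8.5},{"az":8.5}]' >/dev/null
python3 -m crank '[{"az":8.5,"z":0.02},{"z":0.02},{"z":0.02},{"z":0.01},{}]'
python3 - <<'E'
from h import *
delta([0.4975,-0.3287,0.3],20.65); d=grab("wrist","w1.png"); print(d["T_tool_cam"])
E
```

```text
t 0.15 tcp [0.1976 0.5927 0.4039] F [-0.2 -0.1 -0.6] w 0.0869
[[0.316, 0.949, -0.001], [0.949, -0.316, -0.001], [-0.001, -0.0, -1.0]] [ 1.12  0.22  1.53  0.    1.39 -0.13]
shift tool [-0.7791  0.576   0.1049]
yaw now 71.56 az 50.91 tilt rotvec(tool) deg [-0.01  0.09  0.  ]
[[ 9.99999621e-01 -6.40732583e-04 -5.88774416e-04 -2.49062450e-04]
 [ 7.86603475e-04  9.54943981e-01  2.96785066e-01 -8.13759179e-02]
 [ 3.72086723e-04 -2.96785416e-01  9.54944123e-01  2.13200519e-02]
 [ 0.00000000e+00  0.00000000e+00  0.00000000e+00  1.00000000e+00]]validation failed for argument at $[0]...
validation failed for argument at $[0]...
validation failed for argument at $[0]...
validation failed for argument at $[0]...
validation failed for argument at $[0]...
validation failed for argument at $[0]...
validation failed for argument at $[0]...
```

View pics/w1.png

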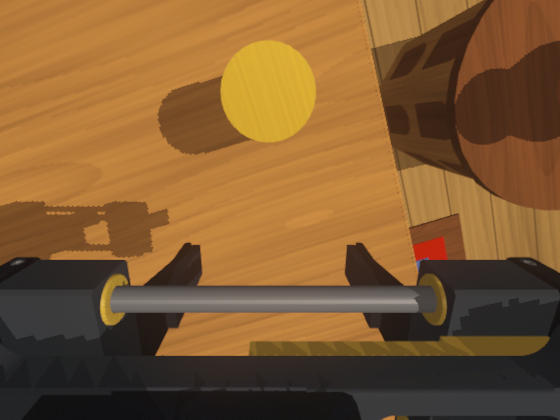

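The moves were refused because every row needs all its keys; this wrist view still shows the start position, with a jar and the two fingers. I'll send them again in full form.

```bash

python3 -m crank '[{"gripper":1,"x":-0.02,"y":0.0144,"z":0,"ax":0,"ay":0,"az":0},{"gripper":1,"x":-0.039,"y":0.0288,"z":0,"ax":0,"ay":0,"az":0},{"gripper":1,"x":-0.039,"y":0.0288,"z":0,"ax":0,"ay":0,"az":0},{"gripper":1,"x":-0.039,"y":0.0288,"z":0,"ax":0,"ay":0,"az":0},{"gripper":1,"x":-0.039,"y":0.0288,"z":0,"ax":0,"ay":0,"az":0}]' 15
python3 -m crank '[{"gripper":1,"x":-0.039,"y":0.0288,"z":0,"ax":0,"ay":0,"az":0},{"gripper":1,"x":-0.039,"y":0.0288,"z":0,"ax":0,"ay":0,"az":0},{"gripper":1,"x":-0.039,"y":0.0288,"z":0,"ax":0,"ay":0,"az":0},{"gripper":1,"x":-0.039,"y":0.0288,"z":0,"ax":0,"ay":0,"az":0},{"gripper":1,"x":-0.039,"y":0.0288,"z":0,"ax":0,"ay":0,"az":0}]' >/dev/null
python3 -m crank '[{"gripper":1,"x":-0.039,"y":0.0288,"z":0,"ax":0,"ay":0,"az":0},{"gripper":1,"x":-0.039,"y":0.0288,"z":0,"ax":0,"ay":0,"az":0},{"gripper":1,"x":-0.039,"y":0.0288,"z":0,"ax":0,"ay":0,"az":0},{"gripper":1,"x":-0.039,"y":0.0288,"z":0,"ax":0,"ay":0,"az":0},{"gripper":1,"x":-0.039,"y":0.0288,"z":0,"ax":0,"ay":0,"az":0}]' >/dev/null
python3 -m crank '[{"gripper":1,"x":-0.039,"y":0.0288,"z":0,"ax":0,"ay":0,"az":0},{"gripper":1,"x":-0.039,"y":0.0288,"z":0,"ax":0,"ay":0,"az":0},{"gripper":1,"x":-0.039,"y":0.0288,"z":0,"ax":0,"ay":0,"az":0},{"gripper":1,"x":-0.039,"y":0.0288,"z":0,"ax":0,"ay":0,"az":0},{"gripper":1,"x":-0.039,"y":0.0288,"z":0,"ax":0,"ay":0,"az":0}]' >/dev/null
python3 -m crank '[{"gripper":1,"x":-0.018,"y":0.0144,"z":0,"ax":0,"ay":0,"az":8.5},{"gripper":1,"x":0,"y":0,"z":0,"ax":0,"ay":0,"az":8.5},{"gripper":1,"x":0,"y":0,"z":0,"ax":0,"ay":0,"az":8.5},{"gripper":1,"x":0,"y":0,"z":0,"ax":0,"ay":0,"az":8.5},{"gripper":1,"x":0,"y":0,"z":0,"ax":0,"ay":0,"az":8.5}]' >/dev/null
python3 -m crank '[{"gripper":1,"x":0,"y":0,"z":0.02,"ax":0,"ay":0,"az":8.5},{"gripper":1,"x":0,"y":0,"z":0.02,"ax":0,"ay":0,"az":0},{"gripper":1,"x":0,"y":0,"z":0.02,"ax":0,"ay":0,"az":0},{"gripper":1,"x":0,"y":0,"z":0.01,"ax":0,"ay":0,"az":0},{"gripper":1,"x":0,"y":0,"z":0,"ax":0,"ay":0,"az":0}]'
python3 - <<'E'
from h import *
delta([0.4975,-0.3287,0.3],20.65); d=grab("wrist","w2.png"); print(proj(d,[.4975,-.3287,.036]))
E
```

```text
time: 0.7
tcp_pos: [0.265, 0.3832, 0.4045]
tcp_rot: [2.548, 1.838, -0.0]
wrist_force: [1.4, 0.1, 0.3]
grip_width: 0.0874
time: 3.2
tcp_pos: [0.4972, -0.3278, 0.3328]
tcp_rot: [-3.088, -0.56, 0.004]
wrist_force: [-0.2, -0.1, -0.4]
grip_width: 0.0868
t 3.2 tcp [ 0.4972 -0.3278  0.3328] F [-0.2 -0.1 -0.4] w 0.0868
[[0.936, 0.351, -0.003], [0.351, -0.936, 0.002], [-0.002, -0.003, -1.0]] [-0.72  0.21  1.67 -0.    1.26 -1.07]
shift tool [0.     0.001  0.0328]
yaw now 20.56 az -0.09 tilt rotvec(tool) deg [-0.19  0.1   0.  ]
[[273.46390112 206.78667505]]
```

View pics/w2.png

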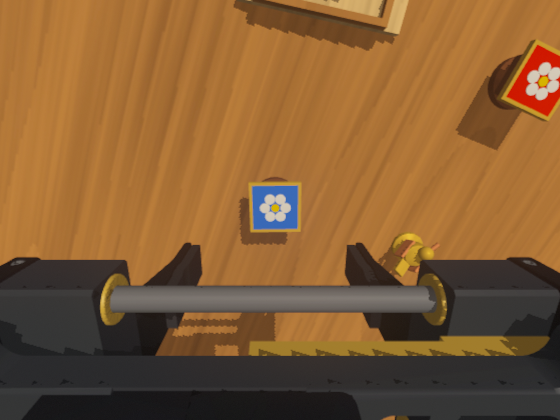

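Wrist view: the coaster is centred at (275,207), square to the jaws, where my estimate projects to (273,207). I'll refine from this and descend.

```bash
python3 - <<'E'
from h import *
d=grab("wrist"); hsv=cv2.cvtColor(d["image"],cv2.COLOR_RGB2HSV)
k=((hsv[...,0]>105)&(hsv[...,0]<130)&(hsv[...,1]>120)&(hsv[...,2]>60)).astype(np.uint8); k[:170]=0;k[240:]=0;k[:,:230]=0;k[:,320:]=0
v,u=np.nonzero(k); p=ray(d,np.c_[u,v],.036)[:,:2].astype(np.float32); r=cv2.minAreaRect(p); print(r)
delta([*r[0],0.205],r[2])
E
```

```text
((0.49882420897483826, -0.32881879806518555), (0.042645592242479324, 0.04153996333479881), 20.53648567199707)
t 3.3 tcp [ 0.4979 -0.3284  0.3353] F [ 0.6 -0.2 -0.1] w 0.0869
[[0.936, 0.351, 0.0], [0.351, -0.936, -0.0], [0.0, 0.0, -1.0]] [-0.72  0.21  1.67 -0.    1.26 -1.07]
shift tool [0.0007 0.0007 0.1303]
yaw now 20.56 az 0.03 tilt rotvec(tool) deg [ 0.02 -0.01  0.  ]
```

```bash

python3 -m crank '[{"gripper":1,"x":0.001,"y":0.001,"z":0.03,"ax":0,"ay":0,"az":0},{"gripper":1,"x":0,"y":0,"z":0.04,"ax":0,"ay":0,"az":0},{"gripper":1,"x":0,"y":0,"z":0.03,"ax":0,"ay":0,"az":0},{"gripper":1,"x":0,"y":0,"z":0.02,"ax":0,"ay":0,"az":0},{"gripper":1,"x":0,"y":0,"z":0.01,"ax":0,"ay":0,"az":0}]' 15 >/dev/null
python3 -m crank '[{"gripper":1,"x":0,"y":0,"z":0,"ax":0,"ay":0,"az":0},{"gripper":1,"x":0,"y":0,"z":0,"ax":0,"ay":0,"az":0},{"gripper":0.3,"x":0,"y":0,"z":0,"ax":0,"ay":0,"az":0},{"gripper":0.2,"x":0,"y":0,"z":0,"ax":0,"ay":0,"az":0},{"gripper":0.1,"x":0,"y":0,"z":0,"ax":0,"ay":0,"az":0}]'
python3 -m crank '[{"gripper":0,"x":0,"y":0,"z":0,"ax":0,"ay":0,"az":0},{"gripper":-0.2,"x":0,"y":0,"z":0,"ax":0,"ay":0,"az":0},{"gripper":-0.2,"x":0,"y":0,"z":0,"ax":0,"ay":0,"az":0},{"gripper":-0.2,"x":0,"y":0,"z":0,"ax":0,"ay":0,"az":0},{"gripper":-0.2,"x":0,"y":0,"z":0,"ax":0,"ay":0,"az":0}]'
```

```text
time: 4.3
tcp_pos: [0.4993, -0.3291, 0.2058]
tcp_rot: [3.09, 0.561, 0.002]
wrist_force: [-0.5, -1.1, -0.3]
grip_width: 0.0702
time: 4.8
tcp_pos: [0.499, -0.3288, 0.2048]
tcp_rot: [-3.091, -0.561, 0.0]
wrist_force: [-0.9, 0.4, 1.3]
grip_width: 0.0498
```

Gripped at 49.8 mm, which matches the coaster's width. Lifting and moving over the pad.

```bash

python3 -m crank '[{"gripper":-0.2,"x":0,"y":0,"z":-0.01,"ax":0,"ay":0,"az":0},{"gripper":-0.2,"x":0,"y":0,"z":-0.02,"ax":0,"ay":0,"az":0},{"gripper":-0.2,"x":0,"y":0,"z":-0.025,"ax":0,"ay":0,"az":0},{"gripper":-0.2,"x":0,"y":0,"z":-0.02,"ax":0,"ay":0,"az":0},{"gripper":-0.2,"x":0,"y":0,"z":-0.01,"ax":0,"ay":0,"az":0}]' 
python3 -m crank '[{"gripper":-0.2,"x":0.003,"y":-0.014,"z":0,"ax":0,"ay":0,"az":0},{"gripper":-0.2,"x":0.006,"y":-0.028,"z":0,"ax":0,"ay":0,"az":0},{"gripper":-0.2,"x":0.006,"y":-0.028,"z":0,"ax":0,"ay":0,"az":0},{"gripper":-0.2,"x":0.006,"y":-0.028,"z":0,"ax":0,"ay":0,"az":0},{"gripper":-0.2,"x":0.006,"y":-0.028,"z":0,"ax":0,"ay":0,"az":0}]' >/dev/null
python3 -m crank '[{"gripper":-0.2,"x":0.006,"y":-0.028,"z":0,"ax":0,"ay":0,"az":0},{"gripper":-0.2,"x":0.006,"y":-0.028,"z":0,"ax":0,"ay":0,"az":0},{"gripper":-0.2,"x":0.0057,"y":-0.028,"z":0,"ax":0,"ay":0,"az":0},{"gripper":-0.2,"x":0,"y":0,"z":0,"ax":0,"ay":0,"az":5.5},{"gripper":-0.2,"x":0,"y":0,"z":0,"ax":0,"ay":0,"az":5.6}]' >/dev/null
python3 -m crank '[{"gripper":-0.2,"x":0,"y":0,"z":0,"ax":0,"ay":0,"az":0},{"gripper":-0.2,"x":0,"y":0,"z":0,"ax":0,"ay":0,"az":0},{"gripper":-0.2,"x":0,"y":0,"z":0,"ax":0,"ay":0,"az":0},{"gripper":-0.2,"x":0,"y":0,"z":0,"ax":0,"ay":0,"az":0},{"gripper":-0.2,"x":0,"y":0,"z":0,"ax":0,"ay":0,"az":0}]' 
python3 - <<'E'
from h import *
d=grab("wrist","w3.png"); print(proj(d,[[.468,-.1156,.020],[.4674,-.1146,.020],[.4579,-.0574,.078]]))
hsv=cv2.cvtColor(d["image"],cv2.COLOR_RGB2HSV)
k=(hsv[...,0]>65)&(hsv[...,0]<95)&(hsv[...,1]>100); v,u=np.nonzero(k);print(len(u)); 
if len(u): print(u.min(),u.max(),v.min(),v.max())
delta([0.468,-.115,.199],9.4)
E
```

```text
time: 5.3
tcp_pos: [0.4996, -0.3293, 0.2926]
tcp_rot: [3.088, 0.56, 0.004]
wrist_force: [0.2, -0.7, -0.1]
grip_width: 0.0496
time: 6.8
tcp_pos: [0.467, -0.1167, 0.2896]
tcp_rot: [-3.131, -0.26, 0.0]
wrist_force: [-0.0, 0.3, -0.7]
grip_width: 0.0501
[[274.12886912 212.80566466]
 [273.6418493  211.62803382]
 [273.85187588 152.23178858]]
29
256 271 211 223
t 6.85 tcp [ 0.4671 -0.1167  0.2897] F [ 0.2 -0.2 -1.1] w 0.0501
[[0.986, 0.165, -0.0], [0.165, -0.986, 0.0], [-0.0, -0.0, -1.0]] [-0.41 -0.01  2.    0.    1.15 -0.57]
shift tool [ 0.0012 -0.0015  0.0907]
yaw now 9.47 az 0.07 tilt rotvec(tool) deg [-0.  0.  0.]
```

View pics/w3.png

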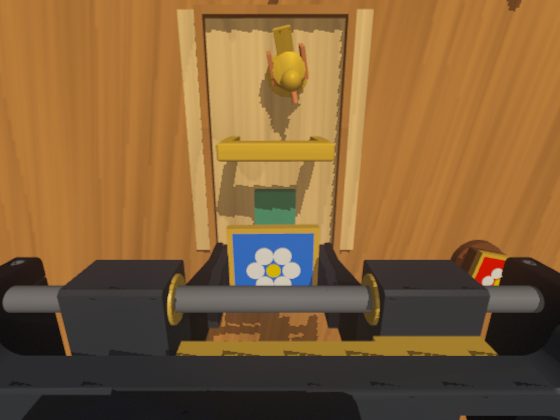

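Wrist view: the coaster is held square, the pad shows behind it (u 254–296, top edge v≈188), the handle bar is level across u 217–333, and the bird is standing. I'll convert these to coordinates.

```bash
python3 - <<'E'
from h import *
d=grab("wrist"); hsv=cv2.cvtColor(d["image"],cv2.COLOR_RGB2HSV).astype(int)
k=((hsv[...,0]>60)&(hsv[...,0]<100)&(hsv[...,1]>70)); k[:180]=0;k[226:]=0;k[:,:245]=0;k[:,305:]=0
v,u=np.nonzero(k);print(len(u),u.min(),u.max(),v.min()); 
e=ray(d,[[u.min()-.5,205],[u.max()+.5,205],[(u.min()+u.max())/2,v.min()-.5]],.020)[:,:2]
ax=np.array([np.cos(np.radians(99.4)),np.sin(np.radians(99.4))]); n=np.array([ax[1],-ax[0]])
lat=(e[:2]@n).mean(); lon=e[2]@ax-.018; print("edges lat",e[:2]@n,"pad",lat*n+lon*ax)
P=cloud(d); m=(abs(P[...,2]-.078)<.005); m[:130]=0;m[172:]=0;m[:,:205]=0;m[:,345:]=0
v,u=np.nonzero(m); p=ray(d,np.c_[u,v],.078)[:,:2].astype(np.float32); r=cv2.minAreaRect(p); print("handle",r, "pad from handle",np.array(r[0])-.058*ax)
h,c=None,None
hue=(hsv[...,0]>105)&(hsv[...,0]<130)&(hsv[...,1]>120); hue[:225]=0;hue[285:]=0
v,u=np.nonzero(hue); q=ray(d,[[u.min(),265],[u.max(),265]],.115)[:,:2]; print("pane lat",q@n, "tcp lat",status.read_state()["tcp_pos"][:2]@n, u.min(),u.max(),v.min())
print("pane top edge lon rel tcp", ray(d,[[274,v.min()-.5]],.2897-.205+.036)[0,:2]@ax-np.array(status.read_state()["tcp_pos"][:2])@ax)
E
```

```text
619 255 294 207
edges lat [0.4258147 0.460637 ] pad [ 0.470388   -0.12763344]
handle ((0.4589531123638153, -0.056844547390937805), (0.07442843168973923, 0.011861888691782951), 9.4275484085083) pad from handle [ 0.46842602 -0.11406573]
pane lat [0.41901772 0.46431548] tcp lat 0.44177097384185515 233 312 234
pane top edge lon rel tcp 0.021916325047286883
```

```bash

python3 -m crank '[{"gripper":-0.2,"x":0.0017,"y":-0.002,"z":0.02,"ax":0,"ay":0,"az":0},{"gripper":-0.2,"x":0,"y":0,"z":0.025,"ax":0,"ay":0,"az":0},{"gripper":-0.2,"x":0,"y":0,"z":0.025,"ax":0,"ay":0,"az":0},{"gripper":-0.2,"x":0,"y":0,"z":0.015,"ax":0,"ay":0,"az":0},{"gripper":-0.2,"x":0,"y":0,"z":0.005,"ax":0,"ay":0,"az":0}]' >/dev/null
python3 -m crank '[{"gripper":-0.2,"x":0,"y":0,"z":0.002,"ax":0,"ay":0,"az":0},{"gripper":-0.2,"x":0,"y":0,"z":0.001,"ax":0,"ay":0,"az":0},{"gripper":-0.2,"x":0,"y":0,"z":0,"ax":0,"ay":0,"az":0},{"gripper":-0.2,"x":0,"y":0,"z":0,"ax":0,"ay":0,"az":0},{"gripper":-0.2,"x":0,"y":0,"z":0,"ax":0,"ay":0,"az":0}]' 
python3 -m crank '[{"gripper":-0.2,"x":0,"y":0,"z":0.001,"ax":0,"ay":0,"az":0},{"gripper":-0.2,"x":0,"y":0,"z":0,"ax":0,"ay":0,"az":0},{"gripper":-0.2,"x":0,"y":0,"z":0.001,"ax":0,"ay":0,"az":0},{"gripper":-0.2,"x":0,"y":0,"z":0,"ax":0,"ay":0,"az":0},{"gripper":-0.2,"x":0,"y":0,"z":0,"ax":0,"ay":0,"az":0}]'
```

```text
time: 7.9
tcp_pos: [0.4687, -0.1144, 0.1974]
tcp_rot: [3.13, 0.259, 0.002]
wrist_force: [1.0, -0.5, 0.2]
grip_width: 0.0496
time: 8.4
tcp_pos: [0.4685, -0.1143, 0.1948]
tcp_rot: [3.131, 0.259, 0.0]
wrist_force: [0.4, 0.1, 0.2]
grip_width: 0.0499
```

```bash

python3 -m crank '[{"gripper":-0.2,"x":0,"y":0,"z":0.001,"ax":0,"ay":0,"az":0},{"gripper":-0.2,"x":0,"y":0,"z":0,"ax":0,"ay":0,"az":0},{"gripper":-0.2,"x":0,"y":0,"z":0,"ax":0,"ay":0,"az":0},{"gripper":-0.2,"x":0,"y":0,"z":0,"ax":0,"ay":0,"az":0},{"gripper":-0.2,"x":0,"y":0,"z":0,"ax":0,"ay":0,"az":0}]'
```

```text
time: 8.9
tcp_pos: [0.4686, -0.1143, 0.1947]
tcp_rot: [-3.131, -0.259, 0.0]
wrist_force: [-3.2, 1.0, 10.1]
grip_width: 0.0496
```

Contact at 10 N. Releasing, lifting, then moving over the handle and turning 90°.

```bash

python3 -m crank '[{"gripper":0.25,"x":0,"y":0,"z":-0.001,"ax":0,"ay":0,"az":0},{"gripper":0.35,"x":0,"y":0,"z":0,"ax":0,"ay":0,"az":0},{"gripper":0.35,"x":0,"y":0,"z":0,"ax":0,"ay":0,"az":0},{"gripper":0.35,"x":0,"y":0,"z":0,"ax":0,"ay":0,"az":0},{"gripper":0.35,"x":0,"y":0,"z":0,"ax":0,"ay":0,"az":0}]'
python3 -m crank '[{"gripper":0.35,"x":0,"y":0,"z":-0.01,"ax":0,"ay":0,"az":0},{"gripper":0.35,"x":0,"y":0,"z":-0.02,"ax":0,"ay":0,"az":0},{"gripper":0.35,"x":0,"y":0,"z":-0.03,"ax":0,"ay":0,"az":0},{"gripper":0.35,"x":0,"y":0,"z":-0.03,"ax":0,"ay":0,"az":0},{"gripper":0.35,"x":0,"y":0,"z":-0.01,"ax":0,"ay":0,"az":0}]'
python3 -m crank '[{"gripper":0,"x":0,"y":-0.019,"z":0,"ax":0,"ay":0,"az":0},{"gripper":-0.08,"x":0,"y":-0.02,"z":0,"ax":0,"ay":0,"az":0},{"gripper":-0.08,"x":0,"y":-0.019,"z":0,"ax":0,"ay":0,"az":-8.2},{"gripper":-0.08,"x":0,"y":0,"z":0,"ax":0,"ay":0,"az":-8.2},{"gripper":-0.08,"x":0,"y":0,"z":0,"ax":0,"ay":0,"az":-8.2}]' >/dev/null
python3 -m crank '[{"gripper":-0.08,"x":0,"y":0,"z":0,"ax":0,"ay":0,"az":-8.2},{"gripper":-0.08,"x":0,"y":0,"z":0,"ax":0,"ay":0,"az":-8.2},{"gripper":-0.08,"x":0,"y":0,"z":0,"ax":0,"ay":0,"az":-8.2},{"gripper":-0.08,"x":0,"y":0,"z":0,"ax":0,"ay":0,"az":-8.2},{"gripper":-0.08,"x":0,"y":0,"z":0,"ax":0,"ay":0,"az":-8.2}]' >/dev/null
python3 -m crank '[{"gripper":-0.08,"x":0,"y":0,"z":0,"ax":0,"ay":0,"az":-8.2},{"gripper":-0.08,"x":0,"y":0,"z":0,"ax":0,"ay":0,"az":-8.2},{"gripper":-0.08,"x":0,"y":0,"z":0,"ax":0,"ay":0,"az":-7.95},{"gripper":-0.08,"x":0,"y":0,"z":0,"ax":0,"ay":0,"az":0},{"gripper":-0.08,"x":0,"y":0,"z":0,"ax":0,"ay":0,"az":0}]'
python3 - <<'E'
from h import *
delta([.4588,-.057,.235],99.43)
d=grab("wrist"); t=grab("top")
im=np.hstack([d["image"],cv2.resize(t["image"][205:345,220:360],(420,420))]); im=cv2.resize(im,(784,336)); cv2.imwrite("pics/w4.png",im[:,:,::-1])
E
```

```text
time: 9.4
tcp_pos: [0.4684, -0.1143, 0.1946]
tcp_rot: [-3.131, -0.259, 0.0]
wrist_force: [0.6, -0.2, 1.4]
grip_width: 0.0583
time: 9.9
tcp_pos: [0.4696, -0.1147, 0.2987]
tcp_rot: [3.128, 0.259, 0.009]
wrist_force: [0.1, 0.0, 0.0]
grip_width: 0.0588
time: 11.4
tcp_pos: [0.4587, -0.057, 0.2944]
tcp_rot: [-2.036, -2.392, 0.0]
wrist_force: [-0.0, -0.3, -0.3]
grip_width: 0.0399
t 11.4 tcp [ 0.4587 -0.057   0.2944] F [-0.  -0.3 -0.3] w 0.0399
[[-0.16, 0.987, -0.001], [0.987, 0.16, 0.0], [0.0, -0.001, -1.0]] [-0.29 -0.06  2.04 -0.    1.16 -2.03]
shift tool [-0.      0.0001  0.0594]
yaw now 99.2 az -0.23 tilt rotvec(tool) deg [-0.03 -0.01  0.  ]
```

View pics/w4.png

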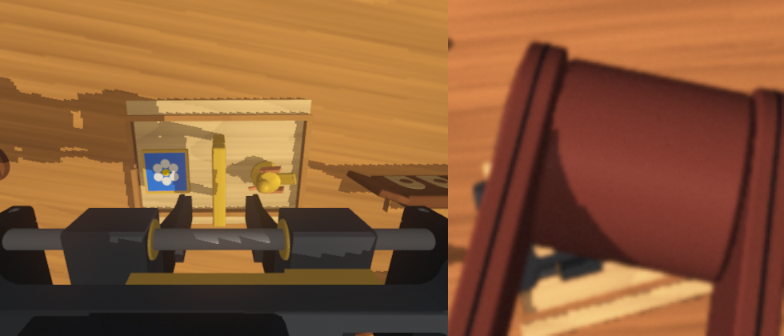

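The coaster sits centred on the pad, the bird is up, and the handle is between the fingers. Descend, grip the handle, lift slowly.

```bash

python3 -m crank '[{"gripper":-0.08,"x":0,"y":0,"z":0.015,"ax":0,"ay":0,"az":-0.2},{"gripper":-0.08,"x":0,"y":0,"z":0.02,"ax":0,"ay":0,"az":0},{"gripper":-0.08,"x":0,"y":0,"z":0.015,"ax":0,"ay":0,"az":0},{"gripper":-0.08,"x":0,"y":0,"z":0.01,"ax":0,"ay":0,"az":0},{"gripper":-0.08,"x":0,"y":0,"z":0,"ax":0,"ay":0,"az":0}]' 40
python3 -m crank '[{"gripper":-0.3,"x":0,"y":0,"z":0,"ax":0,"ay":0,"az":0},{"gripper":-0.5,"x":0,"y":0,"z":0,"ax":0,"ay":0,"az":0},{"gripper":-0.65,"x":0,"y":0,"z":0,"ax":0,"ay":0,"az":0},{"gripper":-1,"x":0,"y":0,"z":0,"ax":0,"ay":0,"az":0},{"gripper":-1,"x":0,"y":0,"z":0,"ax":0,"ay":0,"az":0}]'
python3 -m crank '[{"gripper":-1,"x":0,"y":0,"z":0,"ax":0,"ay":0,"az":0},{"gripper":-1,"x":0,"y":0,"z":0,"ax":0,"ay":0,"az":0},{"gripper":-1,"x":0,"y":0,"z":-0.001,"ax":0,"ay":0,"az":0},{"gripper":-1,"x":0,"y":0,"z":-0.001,"ax":0,"ay":0,"az":0},{"gripper":-1,"x":0,"y":0,"z":-0.001,"ax":0,"ay":0,"az":0}]'
python3 -m crank '[{"gripper":-1,"x":0,"y":0,"z":-0.002,"ax":0,"ay":0,"az":0},{"gripper":-1,"x":0,"y":0,"z":-0.002,"ax":0,"ay":0,"az":0},{"gripper":-1,"x":0,"y":0,"z":-0.003,"ax":0,"ay":0,"az":0},{"gripper":-1,"x":0,"y":0,"z":-0.004,"ax":0,"ay":0,"az":0},{"gripper":-1,"x":0,"y":0,"z":-0.005,"ax":0,"ay":0,"az":0}]'
python3 -m crank '[{"gripper":-1,"x":0,"y":0,"z":-0.005,"ax":0,"ay":0,"az":0},{"gripper":-1,"x":0,"y":0,"z":-0.005,"ax":0,"ay":0,"az":0},{"gripper":-1,"x":0,"y":0,"z":-0.005,"ax":0,"ay":0,"az":0},{"gripper":-1,"x":0,"y":0,"z":-0.005,"ax":0,"ay":0,"az":0},{"gripper":-1,"x":0,"y":0,"z":-0.003,"ax":0,"ay":0,"az":0}]'
python3 -m crank '[{"gripper":-1,"x":0,"y":0,"z":-0.001,"ax":0,"ay":0,"az":0},{"gripper":-1,"x":0,"y":0,"z":0,"ax":0,"ay":0,"az":0},{"gripper":-1,"x":0,"y":0,"z":0,"ax":0,"ay":0,"az":0},{"gripper":-1,"x":0,"y":0,"z":0,"ax":0,"ay":0,"az":0},{"gripper":-1,"x":0,"y":0,"z":0,"ax":0,"ay":0,"az":0}]'
python3 - <<'E'
from h import *
st()
d=grab("scene","s2.png")
E
```

```text
time: 12.0
tcp_pos: [0.4582, -0.0569, 0.2333]
tcp_rot: [-2.027, -2.397, 0.002]
wrist_force: [-1.0, 0.0, -0.5]
grip_width: 0.0399
time: 12.5
tcp_pos: [0.4591, -0.057, 0.2353]
tcp_rot: [2.027, 2.399, 0.001]
wrist_force: [0.1, 0.8, 2.5]
grip_width: 0.0116
time: 13.0
tcp_pos: [0.4582, -0.0569, 0.2368]
tcp_rot: [-2.026, -2.398, 0.002]
wrist_force: [-0.1, -0.8, -6.2]
grip_width: 0.0118
time: 13.5
tcp_pos: [0.4589, -0.0571, 0.254]
tcp_rot: [-2.027, -2.4, 0.0]
wrist_force: [0.5, -0.3, -5.6]
grip_width: 0.0117
time: 14.0
tcp_pos: [0.4591, -0.0571, 0.2774]
tcp_rot: [2.027, 2.399, 0.0]
wrist_force: [0.4, -0.2, -6.2]
grip_width: 0.0118
time: 14.5
tcp_pos: [0.4588, -0.0571, 0.2775]
tcp_rot: [-2.027, -2.399, 0.0]
wrist_force: [-0.2, -0.5, -5.3]
grip_width: 0.0119
t 14.5 tcp [ 0.4588 -0.0571  0.2775] F [-0.2 -0.5 -5.3] w 0.0119
[[-0.167, 0.986, -0.0], [0.986, 0.167, 0.0], [0.0, -0.0, -1.0]] [-0.29 -0.04  2.06  0.    1.12 -2.03]
```

Tray lifted 42 mm and level, about 5.5 N. Side-step 105 mm along tool y onto the stand's axis, then look.

```bash

python3 -m crank '[{"gripper":-1,"x":0,"y":0.002,"z":0,"ax":0,"ay":0,"az":0},{"gripper":-1,"x":0,"y":0.005,"z":0,"ax":0,"ay":0,"az":0},{"gripper":-1,"x":0,"y":0.008,"z":0,"ax":0,"ay":0,"az":0},{"gripper":-1,"x":0,"y":0.01,"z":0,"ax":0,"ay":0,"az":0},{"gripper":-1,"x":0,"y":0.01,"z":0,"ax":0,"ay":0,"az":0}]' >/dev/null
python3 -m crank '[{"gripper":-1,"x":0,"y":0.01,"z":0,"ax":0,"ay":0,"az":0},{"gripper":-1,"x":0,"y":0.01,"z":0,"ax":0,"ay":0,"az":0},{"gripper":-1,"x":0,"y":0.01,"z":0,"ax":0,"ay":0,"az":0},{"gripper":-1,"x":0,"y":0.01,"z":0,"ax":0,"ay":0,"az":0},{"gripper":-1,"x":0,"y":0.01,"z":0,"ax":0,"ay":0,"az":0}]' >/dev/null
python3 -m crank '[{"gripper":-1,"x":0,"y":0.009,"z":0,"ax":0,"ay":0,"az":0},{"gripper":-1,"x":0,"y":0.006,"z":0,"ax":0,"ay":0,"az":0},{"gripper":-1,"x":0,"y":0.004,"z":0,"ax":0,"ay":0,"az":0},{"gripper":-1,"x":0,"y":0.001,"z":0,"ax":0,"ay":0,"az":0},{"gripper":-1,"x":0,"y":0,"z":0,"ax":0,"ay":0,"az":0}]'
python3 - <<'E'
from h import *
st()
w=grab("wrist"); t=grab("top"); s=grab("scene")
im=np.vstack([np.hstack([w["image"],s["image"]]),np.hstack([t["image"],t["image"]*0])]); im=cv2.resize(im,(800,600)); cv2.imwrite("pics/m5.png",im[:,:,::-1])
ax=np.array([np.cos(np.radians(99.4)),np.sin(np.radians(99.4))]); n=np.array([ax[1],-ax[0]])
for nm,d in (("top",t),("scene",s),("wrist",w)):
    P=cloud(d); q=P.reshape(-1,3); lon=q[:,:2]@ax; lat=q[:,:2]@n
    # wall tops
    m=(abs(q[:,2]-.062)<.004)&(lon>.06)&(lon<.24)&(lat>.44)&(lat<.66)
    a=lat[m]; h,e=np.histogram(a,np.arange(.44,.66,.004)); print(nm,[(round(e[i],3),int(h[i])) for i in range(len(h)) if h[i]>8])
    for lo,hi in((.44,.49),(.6,.66)):
        mm=m&(lat>lo)&(lat<hi)
        if mm.sum()>50: print("  wall lat 2,50,98%",np.round(np.percentile(lat[mm],[2,50,98]),4),"yaw",round(90+9.4-0+np.degrees(np.polyfit(lon[mm],lat[mm],1)[0])*-1,2), mm.sum())
    b=(abs(q[:,2]-.075)<.004)&(lon>.22)&(lon<.29)&(lat>.44)&(lat<.66)
    if b.sum()>50: print("  back lon",np.round(np.percentile(lon[b],[2,50,98]),4),"lat",np.round(np.percentile(lat[b],[1,99]),4),"slope",np.degrees(np.polyfit(lat[b],lon[b],1)[0]),b.sum())
E
```

```text
time: 16.05
tcp_pos: [0.5624, -0.0395, 0.2776]
tcp_rot: [-2.027, -2.4, 0.0]
wrist_force: [-0.4, 0.2, -4.8]
grip_width: 0.0117
t 16.05 tcp [ 0.5624 -0.0395  0.2776] F [-0.4  0.2 -4.8] w 0.0117
[[-0.167, 0.986, -0.0], [0.986, 0.167, 0.0], [0.0, -0.0, -1.0]] [-0.21  0.2   1.8  -0.    1.14 -1.95]
top [(np.float64(0.456), 177), (np.float64(0.46), 188), (np.float64(0.464), 188), (np.float64(0.468), 188), (np.float64(0.472), 193), (np.float64(0.476), 193), (np.float64(0.48), 192), (np.float64(0.484), 17), (np.float64(0.612), 179), (np.float64(0.616), 166), (np.float64(0.62), 177), (np.float64(0.624), 183), (np.float64(0.628), 179), (np.float64(0.632), 191), (np.float64(0.636), 158)]
  wall lat 2,50,98% [0.4569 0.4705 0.4838] yaw 99.56 1336
  wall lat 2,50,98% [0.6123 0.6261 0.6393] yaw 99.84 1243
  back lon [0.2518 0.2585 0.2655] lat [0.4586 0.6376] slope 0.05051302144609655 758
scene [(np.float64(0.456), 26), (np.float64(0.46), 66), (np.float64(0.464), 63), (np.float64(0.468), 66), (np.float64(0.472), 69), (np.float64(0.476), 56), (np.float64(0.48), 61), (np.float64(0.484), 62), (np.float64(0.612), 57), (np.float64(0.616), 75), (np.float64(0.62), 84), (np.float64(0.624), 89), (np.float64(0.628), 80), (np.float64(0.632), 88), (np.float64(0.636), 98), (np.float64(0.64), 59)]
  wall lat 2,50,98% [0.4586 0.473  0.4867] yaw 99.0 469
  wall lat 2,50,98% [0.6138 0.6284 0.6418] yaw 99.98 632
  back lon [0.2523 0.2587 0.2664] lat [0.462  0.6409] slope -0.2088307436184208 280
wrist []
```

View pics/m5.png

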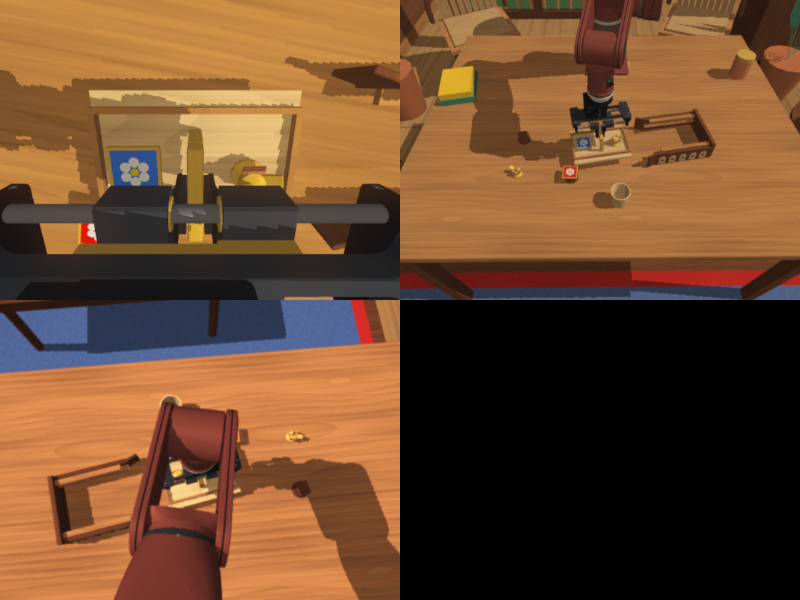

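The tray sits in front of the mouth with bird and coaster in place. The red coaster also looks undisturbed; scene view, (570,172). The two cameras differ by about 2 mm on the stand's axis, so I'll compare tray and stand within one camera to cancel the bias.

```bash
python3 - <<'E'
from h import *
ax=np.array([np.cos(np.radians(99.4)),np.sin(np.radians(99.4))]); n=np.array([ax[1],-ax[0]])
p=np.array(status.read_state()["tcp_pos"][:2]); print("tcp lat,lon",p@n,p@ax)
for nm in("scene","top"):
    Q=[cloud(grab(nm)).reshape(-1,3) for _ in range(4)]; q=np.vstack(Q); lon=q[:,:2]@ax; lat=q[:,:2]@n
    m=(q[:,2]>.044)&(q[:,2]<.066)&(lon>-.22)&(lon<-.045)&(lat>.44)&(lat<.65)
    h,e=np.histogram(lat[m],np.arange(.46,.64,.002)); print(nm,"tray",[(round(float(e[i]),3),int(h[i]), int(1000*np.median(q[m&(lat>e[i])&(lat<e[i+1]),2]))) for i in range(len(h)) if h[i]>12 and (e[i]<.5 or e[i]>.6)])
    m=(abs(q[:,2]-.062)<.005)&(lon>.08)&(lon<.24)
    for a,b in((.45,.5),(.6,.66)):
        h,e=np.histogram(lat[m],np.arange(a,b,.002)); print("  stand",[(round(float(e[i]),3),int(h[i])) for i in range(len(h)) if h[i]>12])
E
```

```text
tcp lat,lon 0.5481409141456977 -0.1308525910357169
scene tray [(0.472, 30, 48), (0.474, 49, 49), (0.476, 65, 49), (0.478, 28, 50), (0.486, 26, 57), (0.488, 77, 58), (0.49, 138, 58), (0.492, 321, 55), (0.494, 346, 54), (0.496, 153, 49), (0.498, 107, 49), (0.6, 31, 57), (0.602, 139, 58), (0.604, 204, 59), (0.606, 470, 55), (0.608, 525, 53), (0.61, 217, 49), (0.612, 185, 49), (0.614, 174, 49), (0.616, 172, 49), (0.618, 197, 49), (0.62, 205, 49), (0.622, 334, 47), (0.624, 111, 48)]
  stand [(0.456, 19), (0.458, 78), (0.46, 114), (0.462, 122), (0.464, 116), (0.466, 111), (0.468, 126), (0.47, 123), (0.472, 126), (0.474, 112), (0.476, 116), (0.478, 128), (0.48, 114), (0.482, 119), (0.484, 181), (0.486, 78)]
  stand [(0.612, 61), (0.614, 143), (0.616, 159), (0.618, 155), (0.62, 149), (0.622, 154), (0.624, 163), (0.626, 180), (0.628, 147), (0.63, 145), (0.632, 159), (0.634, 160), (0.636, 163), (0.638, 188), (0.64, 218), (0.642, 67)]
top tray [(0.47, 44, 48), (0.472, 260, 50), (0.474, 261, 49), (0.476, 275, 49), (0.478, 269, 50), (0.48, 277, 50), (0.482, 275, 50), (0.484, 266, 50), (0.486, 400, 55), (0.488, 278, 60), (0.49, 282, 59), (0.492, 140, 59), (0.494, 273, 50), (0.496, 267, 50), (0.498, 269, 50)]
  stand [(0.456, 351), (0.458, 374), (0.46, 375), (0.462, 373), (0.464, 369), (0.466, 380), (0.468, 359), (0.47, 393), (0.472, 369), (0.474, 369), (0.476, 375), (0.478, 364), (0.48, 363), (0.482, 370), (0.484, 67)]
  stand [(0.61, 45), (0.612, 397), (0.614, 336), (0.616, 336), (0.618, 327), (0.62, 324), (0.622, 334), (0.624, 333), (0.626, 329), (0.628, 330), (0.63, 332), (0.632, 329), (0.634, 324), (0.636, 329), (0.638, 258), (0.64, 22)]
```

Both cameras say the tray needs about +1.5 mm in tool y. I'll correct that and advance gently into the mouth.

```bash

python3 -m crank '[{"gripper":-1,"x":0.002,"y":0.0015,"z":0,"ax":0,"ay":0,"az":0},{"gripper":-1,"x":0.005,"y":0,"z":0,"ax":0,"ay":0,"az":0},{"gripper":-1,"x":0.008,"y":0,"z":0,"ax":0,"ay":0,"az":0},{"gripper":-1,"x":0.01,"y":0,"z":0,"ax":0,"ay":0,"az":0},{"gripper":-1,"x":0.01,"y":0,"z":0,"ax":0,"ay":0,"az":0}]'
python3 -m crank '[{"gripper":-1,"x":0.01,"y":0,"z":0,"ax":0,"ay":0,"az":0},{"gripper":-1,"x":0.01,"y":0,"z":0,"ax":0,"ay":0,"az":0},{"gripper":-1,"x":0.009,"y":0,"z":0,"ax":0,"ay":0,"az":0},{"gripper":-1,"x":0.008,"y":0,"z":0,"ax":0,"ay":0,"az":0},{"gripper":-1,"x":0.007,"y":0,"z":0,"ax":0,"ay":0,"az":0}]'
python3 -m crank '[{"gripper":-1,"x":0.006,"y":0,"z":0,"ax":0,"ay":0,"az":0},{"gripper":-1,"x":0.006,"y":0,"z":0,"ax":0,"ay":0,"az":0},{"gripper":-1,"x":0.006,"y":0,"z":0,"ax":0,"ay":0,"az":0},{"gripper":-1,"x":0.004,"y":0,"z":0,"ax":0,"ay":0,"az":0},{"gripper":-1,"x":0.002,"y":0,"z":0,"ax":0,"ay":0,"az":0}]'
python3 - <<'E'
from h import *
ax=np.array([np.cos(np.radians(99.4)),np.sin(np.radians(99.4))]); n=np.array([ax[1],-ax[0]])
s,M=st(); p=np.array(s["tcp_pos"][:2]); print("tcp lat,lon",p@n,p@ax,"mom",np.round(s["moment"],2))
w=grab("wrist"); b=grab("scene")
c=cv2.resize(b["image"][130:250,220:460],(720,360)); im=np.vstack([cv2.resize(w["image"],(720,540))[:240],c]);cv2.imwrite("pics/m6.png",im[:,:,::-1])
E
```

```text
time: 17.1
tcp_pos: [0.5578, -0.0037, 0.2777]
tcp_rot: [-2.027, -2.4, -0.0]
wrist_force: [0.2, 0.3, -5.7]
grip_width: 0.0115
time: 17.6
tcp_pos: [0.5506, 0.0393, 0.2778]
tcp_rot: [2.027, 2.4, 0.0]
wrist_force: [0.4, -0.8, -5.1]
grip_width: 0.0115
time: 18.1
tcp_pos: [0.5467, 0.0626, 0.2777]
tcp_rot: [2.027, 2.4, 0.0]
wrist_force: [0.3, 0.1, -6.0]
grip_width: 0.0118
t 18.1 tcp [0.5467 0.0626 0.2777] F [ 0.3  0.1 -6. ] w 0.0118
[[-0.167, 0.986, 0.0], [0.986, 0.167, 0.0], [0.0, 0.0, -1.0]] [-0.03  0.17  1.83  0.    1.14 -1.77]
tcp lat,lon 0.5495740062416987 -0.027502082595968903 mom [0.   0.   0.05]
```

View pics/m6.png

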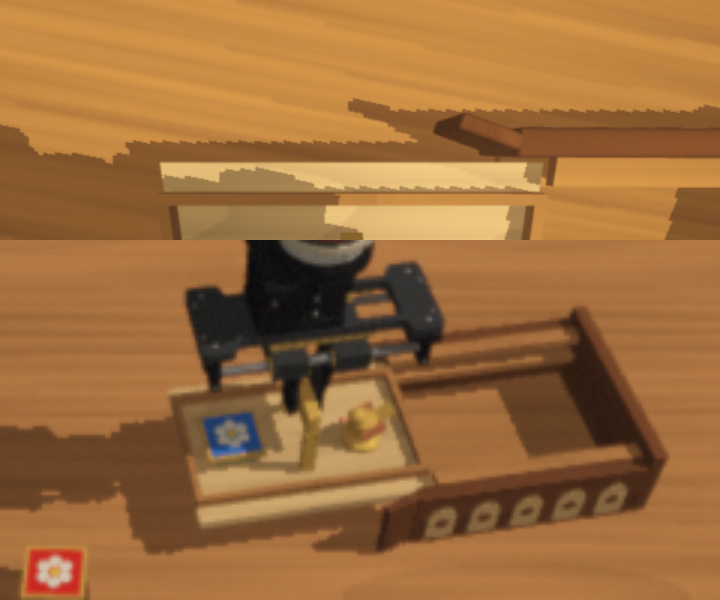

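The front edge is at the lips with no contact force, and the flange is inside the flare. Continuing in stages while watching the force.

```bash

python3 -m crank '[{"gripper":-1,"x":0.003,"y":0,"z":0,"ax":0,"ay":0,"az":0},{"gripper":-1,"x":0.005,"y":0,"z":0,"ax":0,"ay":0,"az":0},{"gripper":-1,"x":0.006,"y":0,"z":0,"ax":0,"ay":0,"az":0},{"gripper":-1,"x":0.006,"y":0,"z":0,"ax":0,"ay":0,"az":0},{"gripper":-1,"x":0.006,"y":0,"z":0,"ax":0,"ay":0,"az":0}]'
python3 -m crank '[{"gripper":-1,"x":0.006,"y":0,"z":0,"ax":0,"ay":0,"az":0},{"gripper":-1,"x":0.006,"y":0,"z":0,"ax":0,"ay":0,"az":0},{"gripper":-1,"x":0.006,"y":0,"z":0,"ax":0,"ay":0,"az":0},{"gripper":-1,"x":0.004,"y":0,"z":0,"ax":0,"ay":0,"az":0},{"gripper":-1,"x":0.002,"y":0,"z":0,"ax":0,"ay":0,"az":0}]'
python3 - <<'E'
from h import *
ax=np.array([np.cos(np.radians(99.4)),np.sin(np.radians(99.4))]); n=np.array([ax[1],-ax[0]])
s,M=st(); p=np.array(s["tcp_pos"][:2]); print("tcp lat,lon",p@n,p@ax,"mom",np.round(s["moment"],2))
E
```

```text
time: 18.7
tcp_pos: [0.5422, 0.0885, 0.2777]
tcp_rot: [-2.027, -2.4, -0.0]
wrist_force: [0.2, 0.6, -5.3]
grip_width: 0.0119
time: 19.2
tcp_pos: [0.5383, 0.112, 0.2777]
tcp_rot: [-2.027, -2.4, -0.0]
wrist_force: [-0.1, 0.3, -5.9]
grip_width: 0.0118
t 19.2 tcp [0.5383 0.112  0.2777] F [-0.1  0.3 -5.9] w 0.0118
[[-0.167, 0.986, -0.0], [0.986, 0.167, 0.0], [0.0, -0.0, -1.0]] [ 0.06  0.17  1.84  0.    1.14 -1.68]
tcp lat,lon 0.5493511870790567 0.02261450970122236 mom [ 0.07  0.   -0.03]
```

```bash

python3 -m crank '[{"gripper":-1,"x":0.003,"y":0,"z":0,"ax":0,"ay":0,"az":0},{"gripper":-1,"x":0.005,"y":0,"z":0,"ax":0,"ay":0,"az":0},{"gripper":-1,"x":0.007,"y":0,"z":0,"ax":0,"ay":0,"az":0},{"gripper":-1,"x":0.007,"y":0,"z":0,"ax":0,"ay":0,"az":0},{"gripper":-1,"x":0.007,"y":0,"z":0,"ax":0,"ay":0,"az":0}]'
python3 -m crank '[{"gripper":-1,"x":0.007,"y":0,"z":0,"ax":0,"ay":0,"az":0},{"gripper":-1,"x":0.007,"y":0,"z":0,"ax":0,"ay":0,"az":0},{"gripper":-1,"x":0.007,"y":0,"z":0,"ax":0,"ay":0,"az":0},{"gripper":-1,"x":0.007,"y":0,"z":0,"ax":0,"ay":0,"az":0},{"gripper":-1,"x":0.007,"y":0,"z":0,"ax":0,"ay":0,"az":0}]'
python3 -m crank '[{"gripper":-1,"x":0.007,"y":0,"z":0,"ax":0,"ay":0,"az":0},{"gripper":-1,"x":0.007,"y":0,"z":0,"ax":0,"ay":0,"az":0},{"gripper":-1,"x":0.006,"y":0,"z":0,"ax":0,"ay":0,"az":0},{"gripper":-1,"x":0.005,"y":0,"z":0,"ax":0,"ay":0,"az":0},{"gripper":-1,"x":0.003,"y":0,"z":0,"ax":0,"ay":0,"az":0}]'
python3 - <<'E'
from h import *
ax=np.array([np.cos(np.radians(99.4)),np.sin(np.radians(99.4))]); n=np.array([ax[1],-ax[0]])
s,M=st(); p=np.array(s["tcp_pos"][:2]); print("tcp lat,lon",p@n,p@ax,"mom",np.round(s["moment"],2))
E
```

```text
time: 19.7
tcp_pos: [0.5334, 0.1408, 0.2777]
tcp_rot: [-2.027, -2.4, -0.0]
wrist_force: [0.0, -0.8, -6.3]
grip_width: 0.012
time: 20.2
tcp_pos: [0.5276, 0.1753, 0.2777]
tcp_rot: [-2.027, -2.4, 0.0]
wrist_force: [0.5, -0.8, -5.9]
grip_width: 0.0116
time: 20.7
tcp_pos: [0.5229, 0.2028, 0.2777]
tcp_rot: [-2.027, -2.4, 0.0]
wrist_force: [0.0, 0.5, -5.2]
grip_width: 0.0119
t 20.7 tcp [0.5229 0.2028 0.2777] F [ 0.   0.5 -5.2] w 0.0119
[[-0.167, 0.986, -0.0], [0.986, 0.167, 0.0], [0.0, -0.0, -1.0]] [ 0.23  0.2   1.81  0.    1.14 -1.51]
tcp lat,lon 0.5489981516435692 0.11463789568704956 mom [0.09 0.06 0.04]
```

```bash

python3 -m crank '[{"gripper":-1,"x":0.003,"y":0,"z":0,"ax":0,"ay":0,"az":0},{"gripper":-1,"x":0.005,"y":0,"z":0,"ax":0,"ay":0,"az":0},{"gripper":-1,"x":0.005,"y":0,"z":0,"ax":0,"ay":0,"az":0},{"gripper":-1,"x":0.005,"y":0,"z":0,"ax":0,"ay":0,"az":0},{"gripper":-1,"x":0.005,"y":0,"z":0,"ax":0,"ay":0,"az":0}]'
python3 -m crank '[{"gripper":-1,"x":0.004,"y":0,"z":0,"ax":0,"ay":0,"az":0},{"gripper":-1,"x":0.002,"y":0,"z":0,"ax":0,"ay":0,"az":0},{"gripper":-1,"x":0.001,"y":0,"z":0,"ax":0,"ay":0,"az":0},{"gripper":-1,"x":0,"y":0,"z":0.001,"ax":0,"ay":0,"az":0},{"gripper":-1,"x":0,"y":0,"z":0,"ax":0,"ay":0,"az":0}]'
python3 -m crank '[{"gripper":-1,"x":0,"y":0,"z":0.0005,"ax":0,"ay":0,"az":0},{"gripper":-1,"x":0,"y":0,"z":0,"ax":0,"ay":0,"az":0},{"gripper":-1,"x":0,"y":0,"z":0.0005,"ax":0,"ay":0,"az":0},{"gripper":-1,"x":0,"y":0,"z":0,"ax":0,"ay":0,"az":0},{"gripper":-1,"x":0,"y":0,"z":0,"ax":0,"ay":0,"az":0}]'
python3 - <<'E'
from h import *
ax=np.array([np.cos(np.radians(99.4)),np.sin(np.radians(99.4))]); n=np.array([ax[1],-ax[0]])
s,M=st(); p=np.array(s["tcp_pos"][:2]); print("tcp lat,lon",p@n,p@ax,"mom",np.round(s["moment"],2))
E
```

```text
time: 21.2
tcp_pos: [0.5191, 0.2253, 0.2777]
tcp_rot: [-2.028, -2.4, 0.0]
wrist_force: [-0.0, -0.1, -6.2]
grip_width: 0.0116
time: 21.7
tcp_pos: [0.518, 0.2317, 0.2765]
tcp_rot: [-2.028, -2.4, 0.001]
wrist_force: [0.0, -0.8, -4.8]
grip_width: 0.0117
time: 22.2
tcp_pos: [0.518, 0.2318, 0.2757]
tcp_rot: [-2.028, -2.4, 0.0]
wrist_force: [-0.2, -0.0, -6.4]
grip_width: 0.0116
t 22.2 tcp [0.518  0.2318 0.2757] F [-0.2 -0.  -6.4] w 0.0116
[[-0.167, 0.986, -0.0], [0.986, 0.167, -0.0], [-0.0, -0.0, -1.0]] [ 0.28  0.21  1.79 -0.    1.14 -1.46]
tcp lat,lon 0.548907258268753 0.14409654397940114 mom [ 0.03  0.02 -0.  ]
```

```bash

python3 -m crank '[{"gripper":-1,"x":0,"y":0,"z":0.0005,"ax":0,"ay":0,"az":0},{"gripper":-1,"x":0,"y":0,"z":0,"ax":0,"ay":0,"az":0},{"gripper":-1,"x":0,"y":0,"z":0,"ax":0,"ay":0,"az":0},{"gripper":-1,"x":0,"y":0,"z":0,"ax":0,"ay":0,"az":0},{"gripper":-1,"x":0,"y":0,"z":0,"ax":0,"ay":0,"az":0}]'
python3 -m crank '[{"gripper":-1,"x":0,"y":0,"z":0.0005,"ax":0,"ay":0,"az":0},{"gripper":-1,"x":0,"y":0,"z":0,"ax":0,"ay":0,"az":0},{"gripper":-1,"x":0,"y":0,"z":0,"ax":0,"ay":0,"az":0},{"gripper":-1,"x":0,"y":0,"z":0,"ax":0,"ay":0,"az":0},{"gripper":-1,"x":0,"y":0,"z":0,"ax":0,"ay":0,"az":0}]'
python3 -m crank '[{"gripper":-1,"x":0.001,"y":0,"z":0,"ax":0,"ay":0,"az":0},{"gripper":-1,"x":0.001,"y":0,"z":0,"ax":0,"ay":0,"az":0},{"gripper":-1,"x":0.001,"y":0,"z":0,"ax":0,"ay":0,"az":0},{"gripper":-1,"x":0.001,"y":0,"z":0,"ax":0,"ay":0,"az":0},{"gripper":-1,"x":0,"y":0,"z":0,"ax":0,"ay":0,"az":0}]'
```

```text
time: 22.7
tcp_pos: [0.518, 0.2319, 0.2753]
tcp_rot: [2.027, 2.4, 0.0]
wrist_force: [-0.7, -0.2, -4.9]
grip_width: 0.0115
time: 23.2
tcp_pos: [0.5181, 0.2319, 0.2752]
tcp_rot: [2.027, 2.4, 0.0]
wrist_force: [-4.4, -1.2, 3.8]
grip_width: 0.0117
time: 23.7
tcp_pos: [0.5179, 0.2358, 0.2753]
tcp_rot: [2.027, 2.399, 0.002]
wrist_force: [1.5, -4.8, 3.2]
grip_width: 0.0116
```

```bash

python3 -m crank '[{"gripper":-1,"x":0.001,"y":0,"z":-0.0003,"ax":0,"ay":0,"az":0},{"gripper":-1,"x":0,"y":0,"z":0,"ax":0,"ay":0,"az":0},{"gripper":-1,"x":0.001,"y":0,"z":0,"ax":0,"ay":0,"az":0},{"gripper":-1,"x":0,"y":0,"z":0,"ax":0,"ay":0,"az":0},{"gripper":-1,"x":0,"y":0,"z":0,"ax":0,"ay":0,"az":0}]'
python3 -m crank '[{"gripper":-1,"x":0.001,"y":0,"z":0,"ax":0,"ay":0,"az":0},{"gripper":-1,"x":0,"y":0,"z":0,"ax":0,"ay":0,"az":0},{"gripper":-1,"x":0,"y":0,"z":0,"ax":0,"ay":0,"az":0},{"gripper":-1,"x":0,"y":0,"z":0,"ax":0,"ay":0,"az":0},{"gripper":-1,"x":0,"y":0,"z":0,"ax":0,"ay":0,"az":0}]'
```

```text
time: 24.2
tcp_pos: [0.5172, 0.2379, 0.2753]
tcp_rot: [2.027, 2.4, 0.001]
wrist_force: [2.7, -4.7, 3.9]
grip_width: 0.0115
time: 24.7
tcp_pos: [0.5169, 0.2387, 0.2753]
tcp_rot: [2.027, 2.4, 0.0]
wrist_force: [1.6, -4.4, 4.8]
grip_width: 0.0115
```

```bash

python3 -m crank '[{"gripper":-1,"x":0.001,"y":0,"z":-0.0003,"ax":0,"ay":0,"az":0},{"gripper":-1,"x":0,"y":0,"z":0,"ax":0,"ay":0,"az":0},{"gripper":-1,"x":0,"y":0,"z":0,"ax":0,"ay":0,"az":0},{"gripper":-1,"x":0,"y":0,"z":0,"ax":0,"ay":0,"az":0},{"gripper":-1,"x":0,"y":0,"z":0,"ax":0,"ay":0,"az":0}]'
python3 -m crank '[{"gripper":-1,"x":0.001,"y":0,"z":0,"ax":0,"ay":0,"az":0},{"gripper":-1,"x":0,"y":0,"z":0,"ax":0,"ay":0,"az":0},{"gripper":-1,"x":0,"y":0,"z":0,"ax":0,"ay":0,"az":0},{"gripper":-1,"x":0,"y":0,"z":0,"ax":0,"ay":0,"az":0},{"gripper":-1,"x":0,"y":0,"z":0,"ax":0,"ay":0,"az":0}]'
```

```text
time: 25.2
tcp_pos: [0.5166, 0.2398, 0.2753]
tcp_rot: [-2.027, -2.4, 0.0]
wrist_force: [2.3, -3.9, 4.5]
grip_width: 0.0117
time: 25.7
tcp_pos: [0.5164, 0.2407, 0.2753]
tcp_rot: [-2.027, -2.4, 0.0]
wrist_force: [-0.1, -4.8, 4.6]
grip_width: 0.0119
```

```bash

python3 -m crank '[{"gripper":-1,"x":0.001,"y":0,"z":-0.0003,"ax":0,"ay":0,"az":0},{"gripper":-1,"x":0,"y":0,"z":0,"ax":0,"ay":0,"az":0},{"gripper":-1,"x":0,"y":0,"z":0,"ax":0,"ay":0,"az":0},{"gripper":-1,"x":0,"y":0,"z":0,"ax":0,"ay":0,"az":0},{"gripper":-1,"x":0,"y":0,"z":0,"ax":0,"ay":0,"az":0}]'
python3 - <<'E'
from h import *
ax=np.array([np.cos(np.radians(99.4)),np.sin(np.radians(99.4))]); n=np.array([ax[1],-ax[0]])
s,M=st(); p=np.array(s["tcp_pos"][:2]); print("tcp lat,lon",p@n,p@ax,"mom",np.round(s["moment"],2))
w=grab("wrist"); b=grab("scene")
c=cv2.resize(b["image"][140:240,280:460],(720,400)); im=np.vstack([cv2.resize(w["image"][:210],(533,200)),c[:,:533]]) if 0 else np.vstack([cv2.resize(w["image"],(720,540))[60:260],c]);cv2.imwrite("pics/m7.png",im[:,:,::-1])
E
```

```text
time: 26.2
tcp_pos: [0.5162, 0.2412, 0.2753]
tcp_rot: [2.028, 2.399, -0.002]
wrist_force: [0.4, -6.7, 4.4]
grip_width: 0.0116
t 26.2 tcp [0.5162 0.2412 0.2753] F [ 0.4 -6.7  4.4] w 0.0116
[[-0.167, 0.986, -0.001], [0.986, 0.167, -0.001], [-0.001, -0.001, -1.0]] [ 0.3   0.22  1.78 -0.    1.14 -1.44]
tcp lat,lon 0.548655220252561 0.1536626881196133 mom [-1.11 -0.11 -0.06]
```

View pics/m7.png

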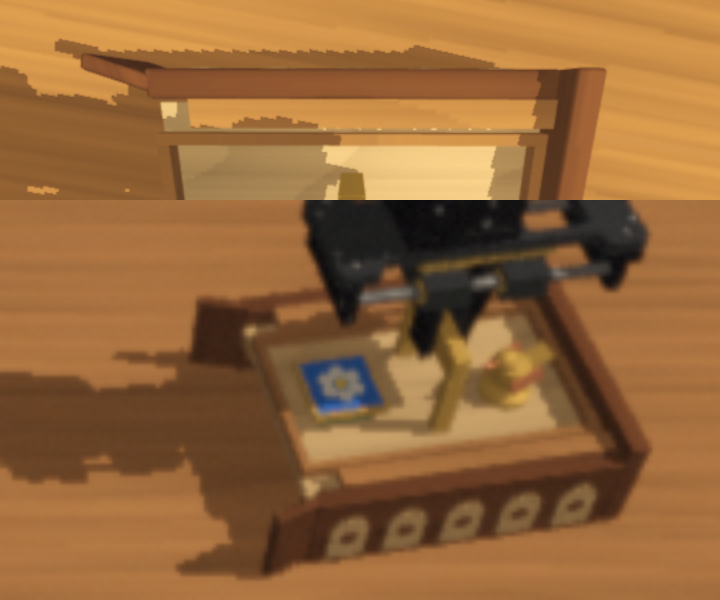

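The tray is under the lips up to the back stop, with coaster and bird in place, and the push force is starting to rise. I'll push another millimetre or two to confirm.

```bash

python3 -m crank '[{"gripper":-1,"x":0.001,"y":0,"z":0,"ax":0,"ay":0,"az":0},{"gripper":-1,"x":0,"y":0,"z":0,"ax":0,"ay":0,"az":0},{"gripper":-1,"x":0,"y":0,"z":0,"ax":0,"ay":0,"az":0},{"gripper":-1,"x":0,"y":0,"z":0,"ax":0,"ay":0,"az":0},{"gripper":-1,"x":0,"y":0,"z":0,"ax":0,"ay":0,"az":0}]'
python3 -m crank '[{"gripper":-1,"x":0.0005,"y":0,"z":0,"ax":0,"ay":0,"az":0},{"gripper":-1,"x":0,"y":0,"z":0,"ax":0,"ay":0,"az":0},{"gripper":-1,"x":0,"y":0,"z":0,"ax":0,"ay":0,"az":0},{"gripper":-1,"x":0,"y":0,"z":0,"ax":0,"ay":0,"az":0},{"gripper":-1,"x":0,"y":0,"z":0,"ax":0,"ay":0,"az":0}]'
```

```text
time: 26.8
tcp_pos: [0.5162, 0.2415, 0.2753]
tcp_rot: [2.027, 2.399, -0.004]
wrist_force: [1.3, -11.1, 5.3]
grip_width: 0.0116
time: 27.3
tcp_pos: [0.5162, 0.2417, 0.2753]
tcp_rot: [2.027, 2.398, -0.005]
wrist_force: [0.8, -12.4, 4.3]
grip_width: 0.0115
```

```bash

python3 -m crank '[{"gripper":-1,"x":0.001,"y":0,"z":0,"ax":0,"ay":0,"az":0},{"gripper":-1,"x":0.001,"y":0,"z":0,"ax":0,"ay":0,"az":0},{"gripper":-1,"x":0,"y":0,"z":0,"ax":0,"ay":0,"az":0},{"gripper":-1,"x":0,"y":0,"z":0,"ax":0,"ay":0,"az":0},{"gripper":-1,"x":0,"y":0,"z":0,"ax":0,"ay":0,"az":0}]'
python3 - <<'E'
from h import *
s,M=st(); print(np.round(s["moment"],2))
ax=np.array([np.cos(np.radians(99.4)),np.sin(np.radians(99.4))]); n=np.array([ax[1],-ax[0]])
for nm in("scene","wrist"):
    q=np.vstack([cloud(grab(nm)).reshape(-1,3) for _ in range(3)]); lon=q[:,:2]@ax; lat=q[:,:2]@n
    for side,(a,b) in(("rear end L",(.47,.485)),("L",(.49,.52)),("R",(.58,.605)),("rear R",(.61,.63))):
        m=(lat>a)&(lat<b)&(q[:,2]>.036)&(q[:,2]<.07)&(lon>0)&(lon<.09)
        f=(lat>a)&(lat<b)&(q[:,2]>.07)&(q[:,2]<.08)&(lon>.22)&(lon<.3)
        if m.sum()>30: print(nm,side,"rear lon",np.round(np.percentile(lon[m],[1,3]),4),"stop face",np.round(np.percentile(lon[f],[1,5]),4) if f.sum()>20 else None,m.sum(),f.sum())
E
```

```text
time: 27.8
tcp_pos: [0.5162, 0.2423, 0.2755]
tcp_rot: [2.026, 2.396, -0.009]
wrist_force: [1.2, -20.1, 7.4]
grip_width: 0.0119
t 27.8 tcp [0.5162 0.2423 0.2755] F [  1.2 -20.1   7.4] w 0.0119
[[-0.167, 0.986, -0.001], [0.986, 0.167, -0.007], [-0.007, -0.002, -1.0]] [ 0.3   0.22  1.78 -0.01  1.14 -1.43]
[-3.14 -0.17 -0.13]
scene rear end L rear lon [0.0526 0.0531] stop face None 228 0
scene L rear lon [0.0525 0.053 ] stop face [0.2519 0.2527] 382 106
scene R rear lon [0.0524 0.0528] stop face [0.252  0.2524] 276 139
scene rear R rear lon [0.0527 0.0535] stop face [0.2523 0.2526] 230 113
wrist rear end L rear lon [0.0535 0.0541] stop face [0.2526 0.253 ] 3378 2055
wrist L rear lon [0.0535 0.0542] stop face [0.2526 0.253 ] 7224 3511
```

The stop is firm: 20 N, and rear edge to stop face measures 199–199.5 mm against the 200 mm tray, equal on both sides. Relax the push, let go, rise.

```bash

python3 -m crank '[{"gripper":-1,"x":-0.001,"y":0,"z":-0.0003,"ax":0,"ay":0,"az":0},{"gripper":-1,"x":-0.001,"y":0,"z":0,"ax":0,"ay":0,"az":0},{"gripper":-1,"x":-0.001,"y":0,"z":0,"ax":0,"ay":0,"az":0},{"gripper":-1,"x":0,"y":0,"z":0,"ax":0,"ay":0,"az":0},{"gripper":-1,"x":0,"y":0,"z":0,"ax":0,"ay":0,"az":0}]'
python3 -m crank '[{"gripper":-0.6,"x":0,"y":0,"z":0,"ax":0,"ay":0,"az":0},{"gripper":-0.4,"x":0,"y":0,"z":0,"ax":0,"ay":0,"az":0},{"gripper":-0.2,"x":0,"y":0,"z":0,"ax":0,"ay":0,"az":0},{"gripper":-0.1,"x":0,"y":0,"z":0,"ax":0,"ay":0,"az":0},{"gripper":-0.1,"x":0,"y":0,"z":0,"ax":0,"ay":0,"az":0}]'
python3 -m crank '[{"gripper":-0.1,"x":0,"y":0,"z":-0.005,"ax":0,"ay":0,"az":0},{"gripper":-0.1,"x":0,"y":0,"z":-0.015,"ax":0,"ay":0,"az":0},{"gripper":-0.1,"x":0,"y":0,"z":-0.03,"ax":0,"ay":0,"az":0},{"gripper":-0.1,"x":0,"y":0,"z":-0.03,"ax":0,"ay":0,"az":0},{"gripper":-0.1,"x":0,"y":0,"z":-0.03,"ax":0,"ay":0,"az":0}]'
python3 -m crank '[{"gripper":-0.1,"x":-0.02,"y":-0.02,"z":-0.02,"ax":0,"ay":0,"az":0},{"gripper":-0.1,"x":-0.03,"y":-0.03,"z":0,"ax":0,"ay":0,"az":0},{"gripper":-0.1,"x":-0.03,"y":-0.03,"z":0,"ax":0,"ay":0,"az":0},{"gripper":-0.1,"x":-0.02,"y":-0.02,"z":0,"ax":0,"ay":0,"az":0},{"gripper":-0.1,"x":0,"y":0,"z":0,"ax":0,"ay":0,"az":0}]'
python3 - <<'E'
from h import *
st()
ax=np.array([np.cos(np.radians(99.4)),np.sin(np.radians(99.4))]); n=np.array([ax[1],-ax[0]])
b=grab("scene","s9.png"); t=grab("top")
q=np.vstack([cloud(b).reshape(-1,3)]+[cloud(grab("scene")).reshape(-1,3) for _ in range(2)]); lon=q[:,:2]@ax; lat=q[:,:2]@n
for a,c in((.49,.52),(.58,.605),(.61,.63)):
    m=(lat>a)&(lat<c)&(q[:,2]>.036)&(q[:,2]<.07)&(lon>0)&(lon<.09); f=(lat>a)&(lat<c)&(q[:,2]>.07)&(q[:,2]<.08)&(lon>.22)&(lon<.3)
    print(np.round(np.percentile(lon[m],3),4),np.round(np.percentile(lon[f],3),4))
hsv=cv2.cvtColor(t["image"],cv2.COLOR_RGB2HSV); k=((hsv[...,0]<6)|(hsv[...,0]>174))&(hsv[...,1]>200)&(hsv[...,2]>120); k[:160]=0;k[215:]=0;k[:,:290]=0;k[:,350:]=0
v,u=np.nonzero(k); print("red",len(u), ray(t,[[u.mean(),v.mean()]],.036) if len(u) else None)
im=np.vstack([cv2.resize(b["image"][130:300],(720,219)),cv2.resize(b["image"][140:240,280:460],(680,378)).copy() if 0 else cv2.resize(b["image"][145:240,290:470],(720,380))]);cv2.imwrite("pics/m8.png",im[:,:,::-1])
E
```

```text
time: 28.6
tcp_pos: [0.5162, 0.2413, 0.2753]
tcp_rot: [2.028, 2.399, -0.003]
wrist_force: [1.4, -7.9, 2.4]
grip_width: 0.0116
time: 29.1
tcp_pos: [0.516, 0.2425, 0.2757]
tcp_rot: [-2.027, -2.4, 0.0]
wrist_force: [0.5, 0.4, -0.3]
grip_width: 0.037
time: 29.6
tcp_pos: [0.5162, 0.2422, 0.3886]
tcp_rot: [2.027, 2.399, 0.002]
wrist_force: [0.3, 0.3, -0.3]
grip_width: 0.039
time: 30.1
tcp_pos: [0.4329, 0.1251, 0.4074]
tcp_rot: [2.029, 2.396, 0.001]
wrist_force: [-0.3, -0.1, -0.6]
grip_width: 0.0395
t 30.1 tcp [0.4329 0.1251 0.4074] F [-0.3 -0.1 -0.6] w 0.0395
[[-0.165, 0.986, 0.002], [0.986, 0.165, -0.001], [-0.001, 0.002, -1.0]] [ 0.11 -0.21  1.96 -0.    1.4  -1.63]
0.0529 0.253
0.0529 0.2527
0.0532 0.2524
red 166 [[ 0.67334454 -0.14319133  0.036     ]]
```

View pics/m8.png

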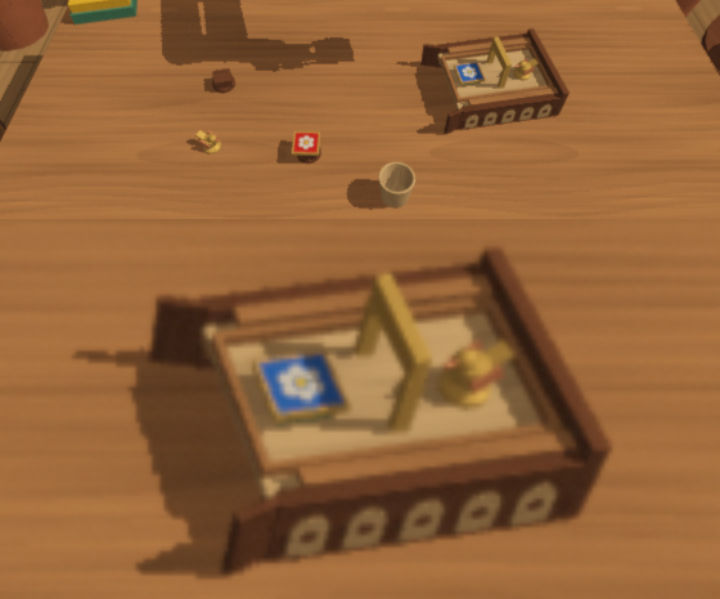

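The tray is home against the stop: rear edge to stop face is 199.2–200.1 mm. The coaster is on the pad, the bird stands, and the bystanders are untouched.

```bash
python3 -m crank '[{"gripper":-0.1,"x":0,"y":0,"z":0,"ax":0,"ay":0,"az":0},{"gripper":-0.1,"x":0,"y":0,"z":0,"ax":0,"ay":0,"az":0},{"gripper":-0.1,"x":0,"y":0,"z":0,"ax":0,"ay":0,"az":0},{"gripper":-0.1,"x":0,"y":0,"z":0,"ax":0,"ay":0,"az":0},{"gripper":-0.1,"x":0,"y":0,"z":0,"ax":0,"ay":0,"az":0}]'; python3 -c "
from station import hand_in; print(hand_in())"
```

```text
time: 30.8
tcp_pos: [0.4344, 0.127, 0.4058]
tcp_rot: [-2.027, -2.4, 0.0]
wrist_force: [0.4, -0.1, 0.3]
grip_width: 0.0391
the job is handed in; nothing more can be done
None
```

The job is done and handed in at 30.8 s of the 61 s allowed. I gripped the blue coaster by its brass edges and set it on the green pad. I then lifted the tray by its handle, slid it under the lips to the back stop, and let go.

**Seating:** the push rose to about 20 N against the stop. After release, the tray's rear edge measured 199–200 mm from the stop face, for a 200 mm tray, and it was even across the tray's width.

**Final picture:** the coaster is on the pad, and the bird on the tray is standing. The red coaster measured within about 1 mm of where it started. The other bird and the cup look unmoved; I checked those two by eye only.

**Failed or disagreed:**
- My first moves were refused for missing keys, and nothing moved.
- The cameras disagreed by about 2 mm on the stand's axis. I corrected the tray by 1.5 mm before sliding it in, and it entered without side contact.

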